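Return the carded files to the colour-coded bench rack

TASK

The four hand files have been brushed clean and lie in a row in the wooden carding rack. Put each one back on the bench rack, on the rest of the same colour as its handle, lying flat with its handle in the saddle nearer the robot and its blade in the far one, just as it lies now. Lay them down gently, never dropping one, never let one file touch another (it dulls the teeth), and leave the little flux jar standing where it is.

Things in the scene. Friction and masses are not known exactly. Their poses are not given: they have to be found in the camera images.
- file_red: Loose flat file (blade 18 mm wide, 6 mm thick) with red plastic handle, 0.15 kg, lying in the carding rack, origin 55 mm above the table. Origin: grip point on the handle's axis; +x to the tip, +z up. Handle 24 mm wide (y), 20 high, x = -80 to +22 mm; ferrule 18 mm thick to +36; blade to +156, its underside 4 mm below the axis. Balance point about x = +14 mm.
- rest_red: Fixed red moulded rest on the bench rack. Origin: its underside, 12 mm above the table; +x along it from the handle saddle (nearer the robot) to the blade saddle, +z up. Handle saddle x = -68 to -44 mm, floor 33 mm up, 46 mm between its cheeks; blade saddle x = 96 to 116, floor 39 up, 40 between its cheeks; cheeks 12 high. File home: its origin at (0, 0, 43 mm), x axes alike.
- file_yellow: Loose half-round file (blade 17 mm wide, 7 mm thick, flat side down) with yellow plastic handle, 0.15 kg, lying in the carding rack, origin 55 mm above the table. Origin: grip point on the handle's axis; +x to the tip, +z up. Other sizes and axes as file_red.
- rest_yellow: Fixed yellow moulded rest on the bench rack. Origin: its underside, 12 mm above the table; +x along it from the handle saddle (nearer the robot) to the blade saddle, +z up. Sizes as rest_red; the four rests stand side by side 70 mm apart, in any order.
- file_green: Loose square file (blade 10 x 10 mm) with green plastic handle, 0.15 kg, lying in the carding rack, origin 55 mm above the table. Origin: grip point on the handle's axis; +x to the tip, +z up. Other sizes and axes as file_red.
- rest_green: Fixed green moulded rest on the bench rack. Origin: its underside, 12 mm above the table; +x along it from the handle saddle (nearer the robot) to the blade saddle, +z up. Sizes as rest_red; the four rests stand side by side 70 mm apart, in any order.
- file_blue: Loose round file (blade 11 mm in diameter) with blue plastic handle, 0.15 kg, lying in the carding rack, origin 55 mm above the table. Origin: grip point on the handle's axis; +x to the tip, +z up. Other sizes and axes as file_red.
- rest_blue: Fixed blue moulded rest on the bench rack. Origin: its underside, 12 mm above the table; +x along it from the handle saddle (nearer the robot) to the blade saddle, +z up. Sizes as rest_red; the four rests stand side by side 70 mm apart, in any order.
- carding_rack: Fixed wooden rack where the files start, 300 mm wide (y), origin on the table. Bars hold the files as the rests do (x = -68 to -44 and 96 to 116 mm); between the bars of either rack nothing is higher than 20 mm. Files 70 mm apart, at least 40 mm clear between handles (do not open the fingers fully); dowels between them rise to 77 mm.
- flux_jar: Small closed jar with a white lid, 34 mm in diameter, 50 mm high, 80 g, standing on the table between the two racks; a bystander. Origin: centre of its underside.
Not all that is in view belongs to the job. Leave any pink look-alike of the file_yellow alone.

How it is judged:
At the end, for the whole second after the job is handed in: Each file lies at rest and released in the rest of its own handle's colour: its origin within 22 mm along, 15 mm across and 4 mm in height of its home point, its length within 0.15 rad of the rest's, not rolled or tipped by more than 0.1 rad; the flux jar stands within 20 mm of its first place (x of file_red in the frame of rest_red between -0.022 and 0.022 m and y of file_red in the frame of rest_red between -0.015 and 0.015 m and z of file_red in the frame of rest_red between 0.039 and 0.047 m and angle between the x axis of file_red and the x axis of rest_red, either way round below 0.15 rad and angle between each of file_red, file_yellow, file_green, file_blue, flux_jar's own z axis and vertical below 0.1 rad and linear speed of each of file_red, file_yellow, file_green, file_blue below 0.02 m/s and angular speed of each of file_red, file_yellow, file_green, file_blue below 0.15 rad/s and contact force between each of file_red, file_yellow, file_green, file_blue and the fingers below 0.05 N and x of file_yellow in the frame of rest_yellow between -0.022 and 0.022 m and y of file_yellow in the frame of rest_yellow between -0.015 and 0.015 m and z of file_yellow in the frame of rest_yellow between 0.039 and 0.047 m and angle between the x axis of file_yellow and the x axis of rest_yellow, either way round below 0.15 rad and x of file_green in the frame of rest_green between -0.022 and 0.022 m and y of file_green in the frame of rest_green between -0.015 and 0.015 m and z of file_green in the frame of rest_green between 0.039 and 0.047 m and angle between the x axis of file_green and the x axis of rest_green, either way round below 0.15 rad and x of file_blue in the frame of rest_blue between -0.022 and 0.022 m and y of file_blue in the frame of rest_blue between -0.015 and 0.015 m and z of file_blue in the frame of rest_blue between 0.039 and 0.047 m and angle between the x axis of file_blue and the x axis of rest_blue, either way round below 0.15 rad and distance of flux_jar from where it was at the start of the episode below 0.02 m); the robot touches nothing.
It fails at once if one file touches another (contact force between file_red and file_yellow above 0.3 N or contact force between any of file_red, file_yellow and file_green above 0.3 N or contact force between any of file_red, file_yellow, file_green and file_blue above 0.3 N).
It fails at once if a file is dropped: let go more than 20 mm above the height at which it lies in the racks ((contact force between file_red and the fingers below 0.01 N and height (world z) of file_red above 0.075 m) or (contact force between file_yellow and the fingers below 0.01 N and height (world z) of file_yellow above 0.075 m) or (contact force between file_green and the fingers below 0.01 N and height (world z) of file_green above 0.075 m) or (contact force between file_blue and the fingers below 0.01 N and height (world z) of file_blue above 0.075 m)).
It fails at once if the flux jar is pushed more than 20 mm or tipped (distance of flux_jar from where it was at the start of the episode above 0.02 m or angle between flux_jar's own z axis and vertical above 0.3 rad).
It also fails if it takes over 106 s, if anything falls off the work surface, if the arm or the gripper's body presses on something with over 40 N, if the wrist force passes 120 N, or if a joint passes its speed limit or range.

ROBOT

A 6-joint arm with a two-finger parallel gripper is mounted at the origin on the work surface. World frame = base frame: x ahead of the robot, y to its left, z up, the work surface at z = 0. Lengths are in m, angles in rad, forces in N, time in s.
With the tool pointing down it reaches from about 0.35 to 0.975 m from the base axis. Payload 4.9 kg.
Tool frame: the origin (TCP) lies at the very end of the fingers, on their centre line; the grasp point (between the pads) lies 19 mm behind it (ctrl.grasp_offset is the distance from the TCP to the grasp point, in m); z points along the fingers, y is the line along which they close (so a half turn about z gives the same grasp; the last joint's range is limited). The gripper opens to 85 mm and grips with 20 to 120 N. Pads are 22 mm wide; open, the fingers measure 114 mm over their backs; the gripper's body (76 mm by 85 mm) begins 54 mm behind the grasp point. The pads swing forward as they close: fully open they stand 13 mm farther back than shut.
Start: joints at [-1.438, 0.053, 1.613, -0, 1.476, -0.119], TCP at [0.156, -0.605, 0.208] pointing down, gripper open.
Joint ranges: [-3.01, 3.01], [-1.01, 2.22], [0.06, 2.58], [-1.02, 4.17], [0.09, 2.62], [-3.14, 3.14]. Speed limits (rad/s): [2.57, 2.57, 3.14, 3.14, 3.14, 3.14].

INTERFACE

Orientations are given as a rotation vector (axis times angle).
In Python, from station import ctrl, optics gives the robot as it stands.
- The arm moves only by the shell command python3 -m handwheel 'ROWS' [OPENING] [FORCE]. ROWS is JSON, a list of rows, each an object of numbers: "tx", "ty", "tz": the shift along the tool's x, y, z in mm; "roll": the turn about the tool's z in rad. A call has 1 to 12 rows; each row shifts and turns the commanded pose from where the row before left it, along the tool's axes as they then stand; what a row does not reach is not made up. A row lasts 1/12 s, in which the tool goes at most 41.7 mm and 7.16 degrees, less where a joint would pass 70% of its speed; a pose out of reach is approached as far as the arm can. A call with a gripper value outside its range is refused whole. OPENING is the finger opening in mm, from 0 to 85.4, set as the call begins (- or left out, the last holds). The fingers move at their own pace and stop on an object; FORCE is the grip in N (left out, the last holds). Time passes only in rows, so rows that do not move let the fingers close. It gives the time, the measured TCP pose, the force, the opening and the grip force at its end, in the units of the state.
- ctrl.get_obs(): the state, without advancing time (a new reading comes with each control period).
- optics.get_image(name): name is "side" or "top"; returns (picture, depth): 480x640x3 uint8, red, green, blue; 480x640 float32, m along the optical axis (not along the pixel's ray), 0 where there is no reading.
- optics.camera_params(name): a dict with "mtx" (3x3 intrinsics, pixels), "extrinsics" (4x4, takes a point from camera to world coordinates). Camera axes: x right, y down, z forward; pixel columns grow to the right and rows downward; lengths in m; the calibration is good to about 2 mm. A picture is of the moment at which its call begins. camera_params takes no time and is no camera call.
- ctrl.finish_job(): hands the job in; it is judged then, once.
The state is a dict: "t": time; "q": joint angles; "dq": joint speeds; "effort": joint torques, N m; "tool_pos": TCP position; "tool_rot": TCP orientation; "contact_force": force on the tool from outside, world axes, zero at the start; "wrist_torque": the same for the moment, N m; "opening": finger opening in m; "grip_force": force on a finger pad.
Only numpy, scipy, OpenCV 4.12 (cv2) and the standard library are available. Lean on these libraries where they do the work, as an engineer would, in place of code of your own. Each camera call takes 0.05 s, during which the arm holds its last target. There are 200 camera calls.

## Working session

There is one attempt and no reset: what is moved stays moved. The work goes in short steps, Python scripts to look and compute and a shell command to move; the robot and the scene stay as the last step left them, time stands still between calls to the robot, and variables do not carry over. Pictures are saved under pics/ and viewed, at most 14 in all, crops included, and the job is handed in when it is done.

```bash
ls; mkdir -p pics; python3 - <<'E'
from station import ctrl, optics
import cv2
for n in ("top","side"):
    im,d=optics.get_image(n); cv2.imwrite(f"pics/{n}0.png",im[:,:,::-1])
    import numpy as np; np.savez(f"{n}0.npz",im=im,d=d)
    p=optics.camera_params(n); print(n,p["mtx"],p["extrinsics"])
o=ctrl.get_obs(); print(o)
E
```

```text
pics
top [[616.79181215   0.         310.5695942 ]
 [  0.         616.79181215 241.90515799]
 [  0.           0.           1.        ]] [[-0.02169996 -0.98704831  0.1589489   0.21088667]
 [-0.99960458  0.02426433  0.01421014 -0.06981594]
 [-0.01788288 -0.15857769 -0.98718454  1.55961573]
 [ 0.          0.          0.          1.        ]]
side [[477.45054996   0.         309.06070803]
 [  0.         477.45054996 241.78062548]
 [  0.           0.           1.        ]] [[-0.81305016 -0.42525944  0.39762274  0.05208573]
 [-0.58217305  0.58812181 -0.56141542  0.52749841]
 [ 0.0048966  -0.68794414 -0.72574712  0.83082324]
 [ 0.          0.          0.          1.        ]]
{'t': 0.1, 'q': array([-1.43800772e+00,  5.33366883e-02,  1.61416457e+00, -1.15788782e-05,
        1.47600586e+00, -1.18958225e-01]), 'dq': array([ 0.00016013, -0.00242861, -0.00269359, -0.00067534, -0.00044804,
        0.0014374 ]), 'effort': array([ 1.12514303e-03, -3.94904351e+01, -3.71362102e+01, -4.72896227e-05,
        3.96392730e-03,  1.50650555e-05]), 'tool_pos': array([ 0.15562555, -0.60468108,  0.20685287]), 'tool_rot': array([-3.11483820e+00, -3.94160978e-01,  3.88761361e-05]), 'contact_force': array([ 0.64792307, -0.17309829,  0.54517834]), 'wrist_torque': array([ 0.00133735,  0.03508293, -0.01652924]), 'grip_force': 0.0, 'opening': 0.08558676206804347}
```

View pics/top0.png

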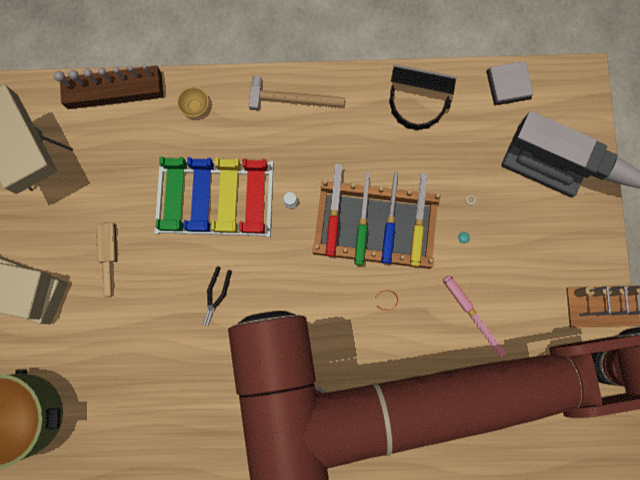

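View pics/side0.png

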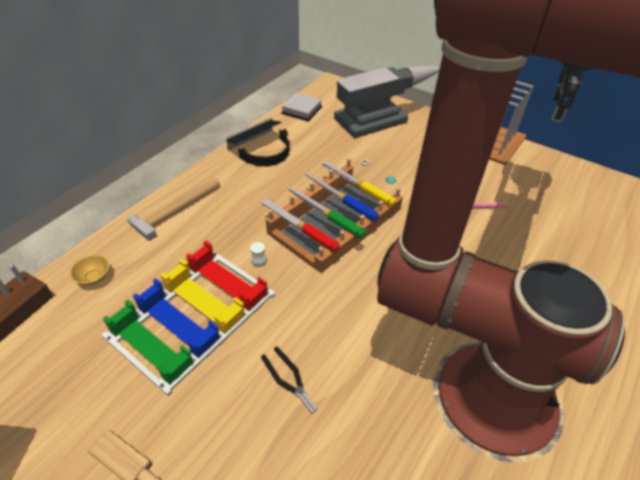

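The top view shows the files' handles near row 240 at columns 333 (red), 362 (green), 389 (blue) and 418 (yellow). The rests are near row 195 at columns 173 (green), 200 (blue), 228 (yellow) and 255 (red), and the jar is at (290,199). The side view agrees. The pink file at (470,315) is the decoy.

```bash
cat > vis.py <<'E'
import numpy as np, cv2
from station import ctrl, optics
H={'red':(0,6),'yellow':(24,34),'green':(50,72),'blue':(108,128)}
def pts(name,im,d):
    p=optics.camera_params(name);K=p["mtx"];T=p["extrinsics"]
    v,u=np.mgrid[:480,:640]
    r=np.stack([(u-K[0,2])/K[0,0],(v-K[1,2])/K[1,1],np.ones(u.shape)],-1)
    return (r*d[...,None])@T[:3,:3].T+T[:3,3], r@T[:3,:3].T, T[:3,3]
def mask(im,c):
    h=cv2.cvtColor(im,cv2.COLOR_RGB2HSV); lo,hi=H[c]
    m=((h[...,0]>=lo)&(h[...,0]<=hi)&(h[...,1]>200)&(h[...,2]>70))
    if c=='red': m|=(h[...,0]>174)&(h[...,1]>200)&(h[...,2]>70)
    return m.astype(np.uint8)
def comps(im,c,amin=120):
    n,l,s,ce=cv2.connectedComponentsWithStats(mask(im,c))
    return [(l==i,s[i],ce[i]) for i in range(1,n) if s[i,4]>amin]
E
python3 - <<'E'
from vis import *
z=np.load('top0.npz');im,d=z['im'],z['d'];P,R,C=pts('top',im,d)
for c in H:
  for m,s,ce in comps(im,c):
    if not(150<ce[0]<440 and 140<ce[1]<270): continue
    zz=P[m][:,2]; ok=d[m]>0
    print(c,s,ce.round(0),'z pct',np.percentile(zz[ok],[2,25,50,75,98]).round(3))
    Q=C+R[m]*((0.062-C[2])/R[m][:,2:])
    box=cv2.minAreaRect(Q[:,:2].astype(np.float32)*1000); print('  plane62',np.round(box[0]),np.round(box[1]),round(box[2],1), 'corners',cv2.boxPoints(box).round().tolist())
    vx=cv2.fitLine(Q[:,:2].astype(np.float32),cv2.DIST_HUBER,0,.001,.001).ravel();print('  line ang',np.arctan(vx[1]/vx[0]).round(3),vx[2:].round(4))
    for lo,hi in ((.045,.06),(.06,.075)):
      q=P[m][ok&(zz>lo)&(zz<hi)]
      if len(q)>10: print('  ',lo,len(q),q.mean(0).round(4),q.min(0).round(3),q.max(0).round(3))
h=cv2.cvtColor(im,cv2.COLOR_RGB2HSV)
w=(h[...,1]<60)&(h[...,2]>130);w[:, :278]=0;w[:,303:]=0;w[:188]=0;w[212:]=0
print('jar',w.sum(),P[w].mean(0),P[w].max(0))
E
```

```text
red [243 159  24  26 206] [255. 168.] z pct [0.011 0.018 0.046 0.055 0.065]
  plane62 [634.  90.] [60. 63.] 85.5 corners [[600.0, 63.0], [663.0, 58.0], [668.0, 117.0], [605.0, 122.0]]
  line ang 1.251 [0.6456 0.0882]
   0.045 77 [0.6583 0.0911 0.0519] [0.649 0.061 0.045] [0.669 0.118 0.06 ]
   0.06 30 [0.6563 0.0869 0.0632] [0.648 0.061 0.06 ] [0.667 0.117 0.068]
red [326 216  12  35 165] [333. 230.] z pct [0.057 0.062 0.064 0.066 0.07 ]
  plane62 [ 474. -102.] [22. 85.] 82.9 corners [[430.0, -107.0], [514.0, -118.0], [517.0, -96.0], [433.0, -85.0]]
  line ang -0.052 [ 0.4724 -0.1055]
   0.045 16 [ 0.4806 -0.105   0.0585] [ 0.431 -0.115  0.057] [ 0.513 -0.086  0.06 ]
   0.06 147 [ 0.4787 -0.1029  0.0645] [ 0.431 -0.115  0.06 ] [ 0.516 -0.086  0.073]
blue [192 169  18  48 327] [200. 186.] z pct [0.009 0.013 0.015 0.018 0.023]
  plane62 [584. 224.] [ 39. 121.] 87.5 corners [[523.0, 207.0], [644.0, 202.0], [646.0, 241.0], [524.0, 246.0]]
  line ang -0.257 [0.5813 0.2301]
blue [382 223  13  40 222] [388. 241.] z pct [0.057 0.062 0.064 0.066 0.071]
  plane62 [ 445. -238.] [22. 98.] 81.4 corners [[395.0, -242.0], [492.0, -256.0], [495.0, -234.0], [399.0, -220.0]]
  line ang -0.15 [ 0.4486 -0.2394]
   0.045 28 [ 0.4507 -0.2394  0.0583] [ 0.399 -0.255  0.056] [ 0.493 -0.225  0.06 ]
   0.06 193 [ 0.448  -0.2391  0.0647] [ 0.397 -0.254  0.06 ] [ 0.495 -0.221  0.072]
jar 135 [0.56668993 0.00289996 0.04598908] [0.58687004 0.01966516 0.06029664]
```

```bash
cat >> vis.py <<'E'
H={'red':(-8,10),'yellow':(20,36),'green':(45,85),'blue':(100,130)}
def mask(im,c):
    h=cv2.cvtColor(im,cv2.COLOR_RGB2HSV).astype(int); lo,hi=H[c]
    hh=np.where(h[...,0]>170,h[...,0]-180,h[...,0])
    return (hh>=lo)&(hh<=hi)&(h[...,1]>(165 if c!='red' else 185))&(h[...,2]>45)
def cut(R,C,m,z): return (C+R[m]*((z-C[2])/R[m][:,2:]))[:,:2]
def fit(Q):  # rectangle of points: centre, long axis direction (towards +x), length, width
    b=cv2.boxPoints(cv2.minAreaRect(Q.astype(np.float32)*1000))/1000
    e=[b[1]-b[0],b[2]-b[1]]; L=max(e,key=np.linalg.norm); S=min(e,key=np.linalg.norm)
    L=L*np.sign(L[0]); return b.mean(0),np.arctan2(L[1],L[0]),np.linalg.norm(L),np.linalg.norm(S)
def roi(m,x0,x1,y0=145,y1=275):
    k=np.zeros_like(m);k[y0:y1,x0:x1]=1;return m&k
E
python3 - <<'E'
from vis import *
z=np.load('top0.npz');im,d=z['im'],z['d'];P,R,C=pts('top',im,d)
cols={'red':333,'green':362,'blue':389,'yellow':418}
for c,u in cols.items():
    m=roi(mask(im,c),u-16,u+16,205,270)&(P[...,2]>.048)&(P[...,2]<.075)
    Q=cut(R,C,m,.060); ce,a,L,W=fit(Q)
    o=ce+0.029*np.array([np.cos(a),np.sin(a)])
    # blade: tall non-coloured points ahead
    k=np.zeros_like(m);k[160:222,u-14:u+14]=1
    h=cv2.cvtColor(im,cv2.COLOR_RGB2HSV)
    k&=(P[...,2]>.044)&(P[...,2]<.07)&(h[...,1]<90)
    B=cut(R,C,k,.056); 
    B=B[np.argsort(B[:,0])]; tip=B[-8:].mean(0)
    aa=np.arctan2(*(tip-Q.mean(0))[::-1])
    print(c,m.sum(),'ctr',ce.round(4),'mean',Q.mean(0).round(4),'ang',a.round(3),'LW',L.round(3),W.round(3),'origin',o.round(4),'blade',k.sum(),tip.round(3),'ang to tip',aa.round(3),'tip dist',np.linalg.norm(tip-o).round(3))
for c,u in {'green':173,'blue':200,'yellow':228,'red':255}.items():
    m=roi(mask(im,c),u-17,u+17)
    t=m&(P[...,2]>.040)&(P[...,2]<.075)
    xm=np.median(P[m][:,0]); o=[]
    for g in (t&(P[...,0]<xm),t&(P[...,0]>xm)):
        q=P[g]; o.append(np.r_[(q.min(0)+q.max(0))[:2]/2,q.mean(0),len(q),np.ptp(q[:,0])])
    v=o[1][2:4]-o[0][2:4]; print(c,m.sum(),[x.round(3) for x in o],'ang',np.arctan2(v[1],v[0]).round(3),'len',np.linalg.norm(v).round(3))
cv2.imwrite('pics/m.png',255*np.any([mask(im,c) for c in H],0).astype(np.uint8)[140:280,140:460])
E
```

```text
red 349 ctr [ 0.4674 -0.1005] mean [ 0.468  -0.1006] ang -0.126 LW 0.1 0.023 origin [ 0.4962 -0.1041] blade 340 [ 0.651 -0.118] ang to tip -0.094 tip dist 0.156
green 260 ctr [ 0.443 -0.171] mean [ 0.4464 -0.1717] ang -0.123 LW 0.098 0.022 origin [ 0.4717 -0.1746] blade 195 [ 0.625 -0.193] ang to tip -0.12 tip dist 0.154
blue 361 ctr [ 0.446  -0.2383] mean [ 0.4466 -0.2382] ang -0.138 LW 0.099 0.023 origin [ 0.4748 -0.2423] blade 197 [ 0.628 -0.266] ang to tip -0.153 tip dist 0.155
yellow 311 ctr [ 0.439  -0.3082] mean [ 0.4402 -0.3088] ang -0.149 LW 0.103 0.023 origin [ 0.4677 -0.3125] blade 328 [ 0.62  -0.333] ang to tip -0.134 tip dist 0.154
green 863 [array([5.08e-01, 3.07e-01, 5.09e-01, 3.08e-01, 4.90e-02, 1.15e+02,
       2.40e-02]), array([6.69e-01, 2.98e-01, 6.68e-01, 3.00e-01, 5.30e-02, 1.43e+02,
       1.90e-02])] ang -0.053 len 0.16
blue 1310 [array([5.06e-01, 2.39e-01, 5.05e-01, 2.39e-01, 4.80e-02, 2.07e+02,
       2.60e-02]), array([6.65e-01, 2.31e-01, 6.64e-01, 2.30e-01, 5.30e-02, 1.77e+02,
       2.00e-02])] ang -0.057 len 0.159
yellow 844 [array([5.01e-01, 1.68e-01, 5.02e-01, 1.69e-01, 4.80e-02, 1.30e+02,
       2.50e-02]), array([6.62e-01, 1.59e-01, 6.61e-01, 1.60e-01, 5.30e-02, 1.62e+02,
       2.20e-02])] ang -0.053 len 0.159
red 1298 [array([4.97e-01, 9.80e-02, 4.98e-01, 9.80e-02, 4.80e-02, 2.02e+02,
       2.50e-02]), array([6.58e-01, 8.90e-02, 6.57e-01, 9.00e-02, 5.30e-02, 1.77e+02,
       2.10e-02])] ang -0.048 len 0.16
```

View pics/m.png

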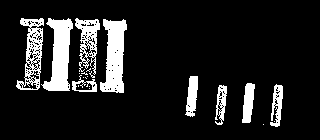

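```bash
cat > plan.py <<'E'
import sys,numpy as np
from scipy.spatial.transform import Rotation as Ro
from station import ctrl
F={'red':(.4965,-.1035,-.105),'green':(.4715,-.1745,-.121),'blue':(.4745,-.2423,-.148),'yellow':(.4675,-.3125,-.140)}
R={'green':(.5635,.3038,-.053),'blue':(.5603,.2360,-.053),'yellow':(.5565,.1650,-.053),'red':(.5525,.0950,-.053)}
G=.008
def go(x,y,a,z):
    o=ctrl.get_obs();M=Ro.from_rotvec(o['tool_rot']).as_matrix()
    th=np.arctan2(M[1,0],M[0,0]); roll=th-a
    N=M@Ro.from_euler('z',roll).as_matrix()
    d=N.T@(np.array([x+G*np.cos(a),y+G*np.sin(a),z])-o['tool_pos'])*1000
    print('t',round(o['t'],2),'pos',o['tool_pos'].round(4),'yaw',th.round(3),'tilt',M[:,2].round(3),'open',round(o['opening'],4),'grip',round(o['grip_force'],1),'F',o['contact_force'].round(1))
    print('roll',roll.round(3),'then t xyz',d.round(1))
if __name__=='__main__':
    go(*(F if sys.argv[1]=='F' else R)[sys.argv[2]],float(sys.argv[3]))
E
python3 plan.py F yellow .15
```

```text
t 0.1 pos [ 0.1556 -0.6047  0.2069] yaw 0.252 tilt [-0.     0.002 -1.   ] open 0.0856 grip 0.0 F [ 0.6 -0.2  0.5]
roll 0.392 then t xyz [ 276.1 -332.7   57.3]
```

```bash
python3 -m handwheel '[{"roll":0.098},{"roll":0.098},{"roll":0.098},{"roll":0.098},{"tx":10,"ty":-12},{"tx":23,"ty":-28},{"tx":23,"ty":-28},{"tx":23,"ty":-28},{"tx":23,"ty":-28},{"tx":23,"ty":-28},{"tx":23,"ty":-28},{"tx":23,"ty":-28}]' 45 40
python3 -m handwheel '[{"tx":23,"ty":-28},{"tx":23,"ty":-28},{"tx":23,"ty":-28},{"tx":23,"ty":-28},{"tx":13,"ty":-13},{"tz":20},{"tz":20},{"tz":10},{},{}]'; python3 plan.py F yellow .035
```

```text
t 0.1 pos [ 0.1556 -0.6047  0.2069] yaw 0.252 tilt [-0.     0.002 -1.   ] open 0.0856 grip 0.0 F [ 0.6 -0.2  0.5]
roll 0.392 then t xyz [ 276.1 -332.5  172.3]$[0]: bad value
$[0]: bad value
```

```bash
python3 -m handwheel '[{"tx":0,"ty":0,"tz":0,"roll":0.098},{"tx":0,"ty":0,"tz":0,"roll":0.098},{"tx":0,"ty":0,"tz":0,"roll":0.098},{"tx":0,"ty":0,"tz":0,"roll":0.098},{"tx":10,"ty":-12,"tz":0,"roll":0},{"tx":23,"ty":-28,"tz":0,"roll":0},{"tx":23,"ty":-28,"tz":0,"roll":0},{"tx":23,"ty":-28,"tz":0,"roll":0},{"tx":23,"ty":-28,"tz":0,"roll":0},{"tx":23,"ty":-28,"tz":0,"roll":0},{"tx":23,"ty":-28,"tz":0,"roll":0},{"tx":23,"ty":-28,"tz":0,"roll":0}]' 45 40; python3 plan.py F yellow .15
```

```text
t: 1.1
tool_pos: [0.3554, -0.4208, 0.2076]
tool_rot: [-3.133, 0.217, 0.0]
contact_force: [0.3, -0.8, -0.1]
opening: 0.0445
grip_force: 0.0
t 1.1 pos [ 0.3554 -0.4208  0.2076] yaw -0.138 tilt [ 0.     0.001 -1.   ] open 0.0445 grip 0.0 F [ 0.3 -0.8 -0.1]
roll 0.002 then t xyz [ 103.9 -122.9   57.7]
```

```bash
python3 -m handwheel '[{"tx":23,"ty":-28,"tz":0,"roll":0},{"tx":23,"ty":-28,"tz":0,"roll":0},{"tx":23,"ty":-28,"tz":0,"roll":0},{"tx":23,"ty":-28,"tz":0,"roll":0},{"tx":13,"ty":-13,"tz":0,"roll":0},{"tx":0,"ty":0,"tz":20,"roll":0},{"tx":0,"ty":0,"tz":20,"roll":0},{"tx":0,"ty":0,"tz":15,"roll":0},{"tx":0,"ty":0,"tz":0,"roll":0},{"tx":0,"ty":0,"tz":0,"roll":0}]' >/dev/null; python3 plan.py F yellow .035
python3 - <<'E'
from vis import *
im,d=optics.get_image('top');im2,_=optics.get_image('side')
cv2.imwrite('pics/a.png',np.hstack([cv2.resize(im[150:280,300:460,::-1],None,fx=2.4,fy=3),cv2.resize(im2[140:270,250:410,::-1],None,fx=2.4,fy=3)]))
E
```

```text
t 1.93 pos [ 0.4749 -0.3128  0.1518] yaw -0.139 tilt [-0.002  0.002 -1.   ] open 0.0448 grip 0.0 F [ 0.4 -0.3 -0. ]
roll 0.001 then t xyz [  0.9   0.9 116.8]
```

View pics/a.png

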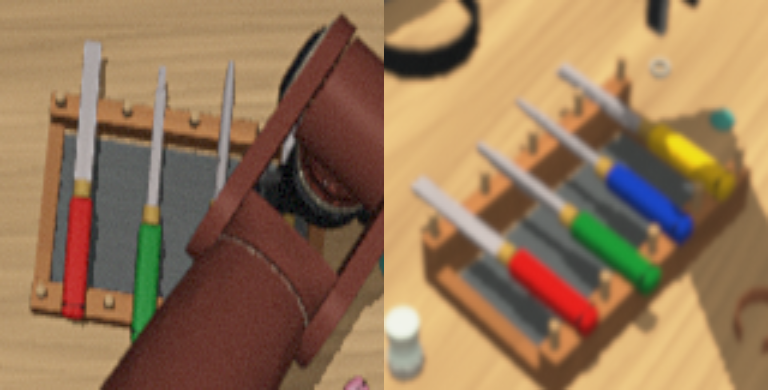

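The arm hides the yellow file from above. The side crop shows the gripper at about (655,10), over the yellow end of the rack, with the files undisturbed. I'll descend and grip.

```bash
python3 -m handwheel '[{"tx":1,"ty":1,"tz":20,"roll":0},{"tx":0,"ty":0,"tz":20,"roll":0},{"tx":0,"ty":0,"tz":20,"roll":0},{"tx":0,"ty":0,"tz":20,"roll":0},{"tx":0,"ty":0,"tz":20,"roll":0},{"tx":0,"ty":0,"tz":12,"roll":0},{"tx":0,"ty":0,"tz":5,"roll":0},{"tx":0,"ty":0,"tz":0,"roll":0},{"tx":0,"ty":0,"tz":0,"roll":0}]' >/dev/null; python3 plan.py F yellow .035
python3 -m handwheel '[{"tx":0,"ty":0,"tz":0,"roll":0},{"tx":0,"ty":0,"tz":0,"roll":0},{"tx":0,"ty":0,"tz":0,"roll":0},{"tx":0,"ty":0,"tz":0,"roll":0},{"tx":0,"ty":0,"tz":0,"roll":0},{"tx":0,"ty":0,"tz":0,"roll":0}]' 0 40; python3 plan.py F yellow .035
```

```text
t 2.78 pos [ 0.4771 -0.3159  0.0373] yaw -0.14 tilt [ 0.001 -0.001 -1.   ] open 0.0447 grip 0.0 F [ 0.4 -0.2  0.7]
roll -0.0 then t xyz [-2.  -2.   2.3]
t: 3.28
tool_pos: [0.4776, -0.3161, 0.038]
tool_rot: [3.132, -0.22, 0.004]
contact_force: [-0.1, 1.3, 5.9]
opening: 0.0222
grip_force: 39.6
t 3.28 pos [ 0.4776 -0.3161  0.038 ] yaw -0.14 tilt [ 0.002 -0.002 -1.   ] open 0.0222 grip 39.6 F [-0.1  1.3  5.9]
roll -0.0 then t xyz [-2.5 -2.2  3. ]
```

```bash
python3 -m handwheel '[{"tx":0,"ty":0,"tz":-5,"roll":0},{"tx":0,"ty":0,"tz":-10,"roll":0},{"tx":0,"ty":0,"tz":-15,"roll":0},{"tx":0,"ty":0,"tz":-20,"roll":0},{"tx":0,"ty":0,"tz":-20,"roll":0},{"tx":0,"ty":0,"tz":-20,"roll":0},{"tx":0,"ty":0,"tz":-10,"roll":0},{"tx":0,"ty":0,"tz":0,"roll":0}]' ; python3 plan.py R yellow .138
python3 - <<'E'
from vis import *
im2,_=optics.get_image('side')
cv2.imwrite('pics/b.png',cv2.resize(im2[50:270,250:570,::-1],None,fx=2,fy=2))
E
```

```text
t: 3.95
tool_pos: [0.4778, -0.3165, 0.1396]
tool_rot: [3.13, -0.22, 0.007]
contact_force: [-0.6, -1.5, -1.0]
opening: 0.0219
grip_force: 39.3
t 3.95 pos [ 0.4778 -0.3165  0.1396] yaw -0.14 tilt [ 0.004 -0.004 -1.   ] open 0.0219 grip 39.3 F [-0.6 -1.5 -1. ]
roll -0.087 then t xyz [ 6.10e+01 -4.85e+02  1.00e-01]
```

View pics/b.png

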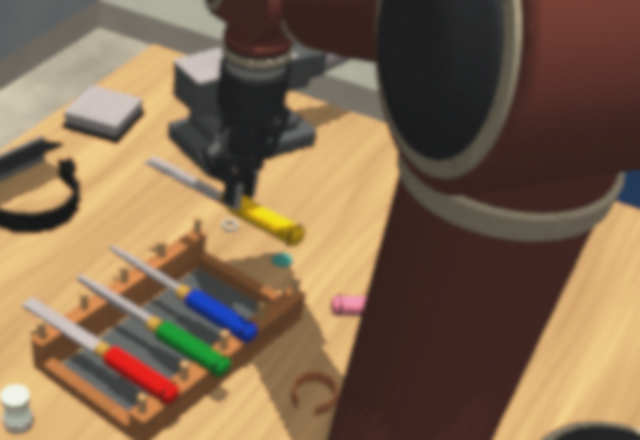

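Yellow is held level, at about (265,218) in the crop.

```bash
python3 -m handwheel '[{"tx":0,"ty":0,"tz":0,"roll":-0.087},{"tx":5,"ty":-20,"tz":0,"roll":0},{"tx":5,"ty":-30,"tz":0,"roll":0},{"tx":5,"ty":-36,"tz":0,"roll":0},{"tx":5,"ty":-36,"tz":0,"roll":0},{"tx":5,"ty":-36,"tz":0,"roll":0},{"tx":5,"ty":-36,"tz":0,"roll":0},{"tx":5,"ty":-36,"tz":0,"roll":0},{"tx":5,"ty":-36,"tz":0,"roll":0},{"tx":5,"ty":-36,"tz":0,"roll":0},{"tx":5,"ty":-36,"tz":0,"roll":0},{"tx":5,"ty":-36,"tz":0,"roll":0}]' >/dev/null
python3 -m handwheel '[{"tx":5,"ty":-36,"tz":0,"roll":0},{"tx":3,"ty":-36,"tz":0,"roll":0},{"tx":0,"ty":-27,"tz":0,"roll":0},{"tx":0,"ty":-12,"tz":0,"roll":0},{"tx":0,"ty":0,"tz":20,"roll":0},{"tx":0,"ty":0,"tz":20,"roll":0},{"tx":0,"ty":0,"tz":0,"roll":0},{"tx":0,"ty":0,"tz":0,"roll":0}]' >/dev/null; python3 plan.py R yellow .038
python3 - <<'E'
from vis import *
im2,_=optics.get_image('side');im,d=optics.get_image('top')
cv2.imwrite('pics/c.png',np.hstack([cv2.resize(im2[200:400,90:290,::-1],None,fx=2,fy=2),cv2.resize(im[110:310,130:330,::-1],None,fx=2,fy=2)]))
E
```

```text
t 5.67 pos [0.563  0.1649 0.0932] yaw -0.054 tilt [-0.006 -0.001 -1.   ] open 0.0222 grip 39.5 F [-0.3  0.1 -1.4]
roll -0.001 then t xyz [ 1.8  0.2 55.2]
```

View pics/c.png

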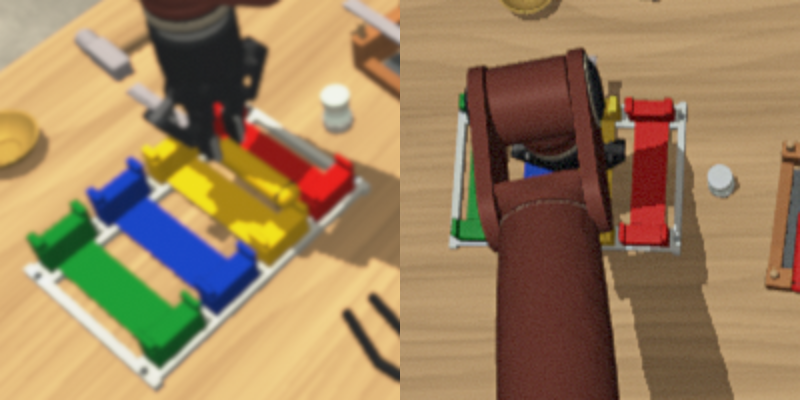

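Yellow hangs over the yellow rest, at about (265,175) in the side half of the picture. The jar is untouched. I'll lower it.

```bash
python3 -m handwheel '[{"tx":4,"ty":0,"tz":12,"roll":0},{"tx":0,"ty":0,"tz":14,"roll":0},{"tx":0,"ty":0,"tz":12,"roll":0},{"tx":0,"ty":0,"tz":8,"roll":0},{"tx":0,"ty":0,"tz":4,"roll":0},{"tx":0,"ty":0,"tz":0,"roll":0},{"tx":0,"ty":0,"tz":0,"roll":0}]' >/dev/null; python3 plan.py R yellow .038
python3 -m handwheel '[{"tx":0,"ty":0,"tz":2,"roll":0},{"tx":0,"ty":0,"tz":2,"roll":0},{"tx":0,"ty":0,"tz":0,"roll":0},{"tx":0,"ty":0,"tz":0,"roll":0}]' >/dev/null; python3 plan.py R yellow .038
```

```text
t 6.35 pos [0.5689 0.1655 0.0456] yaw -0.053 tilt [-0.001 -0.    -1.   ] open 0.022 grip 39.5 F [ 0.2 -0.2 -1.1]
roll -0.0 then t xyz [-4.3  1.2  7.6]
t 6.68 pos [0.5692 0.1656 0.0422] yaw -0.053 tilt [ 0.  0. -1.] open 0.0223 grip 39.5 F [ 0.4  1.  -1.2]
roll -0.0 then t xyz [-4.7  1.2  4.2]
```

```bash
python3 -m handwheel '[{"tx":0,"ty":0,"tz":1.5,"roll":0},{"tx":0,"ty":0,"tz":1,"roll":0},{"tx":0,"ty":0,"tz":0,"roll":0},{"tx":0,"ty":0,"tz":0,"roll":0}]' >/dev/null; python3 plan.py R yellow .038
python3 -m handwheel '[{"tx":0,"ty":0,"tz":1,"roll":0},{"tx":0,"ty":0,"tz":1,"roll":0},{"tx":0,"ty":0,"tz":0,"roll":0},{"tx":0,"ty":0,"tz":0,"roll":0}]' >/dev/null; python3 plan.py R yellow .038
```

```text
t 7.02 pos [0.569  0.1655 0.0394] yaw -0.053 tilt [-0. -0. -1.] open 0.022 grip 39.5 F [-0.9 -0.5 -1.4]
roll -0.0 then t xyz [-4.5  1.1  1.4]
t 7.35 pos [0.5693 0.1655 0.038 ] yaw -0.053 tilt [ 0.  0. -1.] open 0.022 grip 39.9 F [-2.3 -0.   1.8]
roll -0.0 then t xyz [-4.7  1.2  0. ]
```

```bash
python3 -m handwheel '[{"tx":0,"ty":0,"tz":0,"roll":0},{"tx":0,"ty":0,"tz":0,"roll":0},{"tx":0,"ty":0,"tz":0,"roll":0},{"tx":0,"ty":0,"tz":0,"roll":0},{"tx":0,"ty":0,"tz":-8,"roll":0},{"tx":0,"ty":0,"tz":-15,"roll":0},{"tx":0,"ty":0,"tz":-20,"roll":0},{"tx":0,"ty":0,"tz":-25,"roll":0},{"tx":0,"ty":0,"tz":-25,"roll":0},{"tx":0,"ty":0,"tz":-15,"roll":0},{"tx":0,"ty":0,"tz":0,"roll":0}]' 45 40 >/dev/null; python3 plan.py F blue .146
python3 - <<'E'
from vis import *
im2,_=optics.get_image('side')
cv2.imwrite('pics/d.png',cv2.resize(im2[200:400,90:290,::-1],None,fx=2,fy=2))
E
```

```text
t 8.27 pos [0.5721 0.166  0.1513] yaw -0.053 tilt [ 0.009  0.001 -1.   ] open 0.0448 grip 0.0 F [0.4 0.  0.2]
roll 0.095 then t xyz [-28.4 418.3   3.9]
```

View pics/d.png

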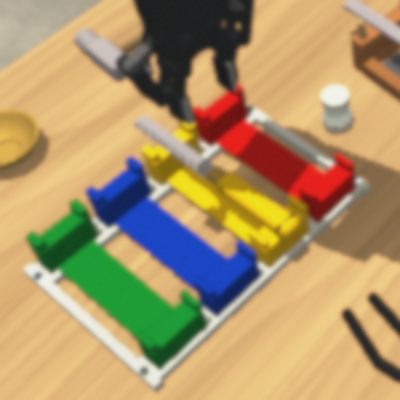

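Yellow lies in its saddles, with the handle end near (280,220) and the tip near (145,125). Next is blue.

```bash
python3 -m handwheel '[{"tx":0,"ty":0,"tz":0,"roll":0.095},{"tx":-3,"ty":20,"tz":0,"roll":0},{"tx":-3,"ty":36,"tz":0,"roll":0},{"tx":-3,"ty":38,"tz":0,"roll":0},{"tx":-3,"ty":38,"tz":0,"roll":0},{"tx":-3,"ty":38,"tz":0,"roll":0},{"tx":-3,"ty":38,"tz":0,"roll":0},{"tx":-3,"ty":38,"tz":0,"roll":0},{"tx":-2,"ty":38,"tz":0,"roll":0},{"tx":-2,"ty":38,"tz":0,"roll":0},{"tx":-2,"ty":38,"tz":0,"roll":0},{"tx":-1,"ty":38,"tz":0,"roll":0}]' >/dev/null
python3 -m handwheel '[{"tx":0,"ty":20,"tz":0,"roll":0},{"tx":0,"ty":0,"tz":20,"roll":0},{"tx":0,"ty":0,"tz":20,"roll":0},{"tx":0,"ty":0,"tz":0,"roll":0},{"tx":0,"ty":0,"tz":0,"roll":0},{"tx":0,"ty":0,"tz":0,"roll":0}]' >/dev/null; python3 plan.py F blue .037
```

```text
t 9.82 pos [ 0.4796 -0.2434  0.1053] yaw -0.148 tilt [-0.001  0.    -1.   ] open 0.0453 grip 0.0 F [0.9 0.7 0. ]
roll 0.0 then t xyz [ 2.9 -0.4 68.3]
```

```bash
python3 -m handwheel '[{"tx":3,"ty":0,"tz":15,"roll":0},{"tx":0,"ty":0,"tz":18,"roll":0},{"tx":0,"ty":0,"tz":18,"roll":0},{"tx":0,"ty":0,"tz":12,"roll":0},{"tx":0,"ty":0,"tz":5,"roll":0},{"tx":0,"ty":0,"tz":0,"roll":0},{"tx":0,"ty":0,"tz":0,"roll":0}]' >/dev/null; python3 plan.py F blue .037
python3 -m handwheel '[{"tx":0,"ty":0,"tz":0,"roll":0},{"tx":0,"ty":0,"tz":0,"roll":0},{"tx":0,"ty":0,"tz":0,"roll":0},{"tx":0,"ty":0,"tz":0,"roll":0},{"tx":0,"ty":0,"tz":0,"roll":0},{"tx":0,"ty":0,"tz":0,"roll":0}]' 0 40 >/dev/null; python3 plan.py F blue .037
python3 -m handwheel '[{"tx":0,"ty":0,"tz":-5,"roll":0},{"tx":0,"ty":0,"tz":-10,"roll":0},{"tx":0,"ty":0,"tz":-15,"roll":0},{"tx":0,"ty":0,"tz":-20,"roll":0},{"tx":0,"ty":0,"tz":-20,"roll":0},{"tx":0,"ty":0,"tz":-20,"roll":0},{"tx":0,"ty":0,"tz":-10,"roll":0},{"tx":0,"ty":0,"tz":0,"roll":0},{"tx":0,"ty":0,"tz":0,"roll":0}]' >/dev/null; python3 plan.py R blue .138
```

```text
t 10.4 pos [ 0.4832 -0.2444  0.0383] yaw -0.148 tilt [ 0.001 -0.001 -1.   ] open 0.0453 grip 0.0 F [-0.6 -0.8  0.5]
roll 0.0 then t xyz [-0.9 -0.8  1.3]
t 10.9 pos [ 0.4837 -0.245   0.0392] yaw -0.148 tilt [ 0.002 -0.002 -1.   ] open 0.0217 grip 39.4 F [-0.3  0.9  6.3]
roll -0.0 then t xyz [-1.5 -1.3  2.2]
t 11.65 pos [ 0.4827 -0.2442  0.1376] yaw -0.148 tilt [ 0. -0. -1.] open 0.0219 grip 39.2 F [-0.5 -0.1 -2.5]
roll -0.095 then t xyz [  60.1 -483.7   -0.5]
```

```bash
python3 -m handwheel '[{"tx":0,"ty":0,"tz":0,"roll":-0.095},{"tx":5,"ty":-20,"tz":0,"roll":0},{"tx":5,"ty":-30,"tz":0,"roll":0},{"tx":5,"ty":-36,"tz":0,"roll":0},{"tx":5,"ty":-36,"tz":0,"roll":0},{"tx":5,"ty":-36,"tz":0,"roll":0},{"tx":5,"ty":-36,"tz":0,"roll":0},{"tx":5,"ty":-36,"tz":0,"roll":0},{"tx":5,"ty":-36,"tz":0,"roll":0},{"tx":5,"ty":-36,"tz":0,"roll":0},{"tx":5,"ty":-36,"tz":0,"roll":0},{"tx":5,"ty":-36,"tz":0,"roll":0}]' >/dev/null
python3 -m handwheel '[{"tx":5,"ty":-36,"tz":0,"roll":0},{"tx":2,"ty":-36,"tz":0,"roll":0},{"tx":0,"ty":-26,"tz":0,"roll":0},{"tx":0,"ty":-12,"tz":0,"roll":0},{"tx":0,"ty":0,"tz":15,"roll":0},{"tx":0,"ty":0,"tz":20,"roll":0},{"tx":0,"ty":0,"tz":0,"roll":0},{"tx":0,"ty":0,"tz":0,"roll":0},{"tx":0,"ty":0,"tz":0,"roll":0}]' >/dev/null; python3 plan.py R blue .039
```

```text
t 13.4 pos [0.5701 0.2352 0.1023] yaw -0.054 tilt [-0.001 -0.    -1.   ] open 0.0217 grip 39.4 F [ 1.  -0.7 -1. ]
roll -0.001 then t xyz [-1.8 -0.3 63.3]
```

```bash
python3 -m handwheel '[{"tx":0,"ty":0,"tz":14,"roll":0},{"tx":0,"ty":0,"tz":16,"roll":0},{"tx":0,"ty":0,"tz":14,"roll":0},{"tx":0,"ty":0,"tz":9,"roll":0},{"tx":0,"ty":0,"tz":5,"roll":0},{"tx":0,"ty":0,"tz":3,"roll":0},{"tx":0,"ty":0,"tz":0,"roll":0},{"tx":0,"ty":0,"tz":0,"roll":0},{"tx":0,"ty":0,"tz":0,"roll":0}]' >/dev/null; python3 plan.py R blue .039
python3 -m handwheel '[{"tx":0,"ty":0,"tz":1,"roll":0},{"tx":0,"ty":0,"tz":1,"roll":0},{"tx":0,"ty":0,"tz":0,"roll":0},{"tx":0,"ty":0,"tz":0,"roll":0}]' >/dev/null; python3 plan.py R blue .039
```

```text
t 14.15 pos [0.571  0.236  0.0425] yaw -0.053 tilt [ 0.002  0.    -1.   ] open 0.0216 grip 39.4 F [-0.6 -0.  -0.8]
roll -0.0 then t xyz [-2.7  0.6  3.5]
t 14.48 pos [0.5703 0.2358 0.0396] yaw -0.053 tilt [ 0.  0. -1.] open 0.0217 grip 39.4 F [ 0.2 -0.4 -0.8]
roll -0.0 then t xyz [-2.   0.4  0.6]
```

```bash
python3 -m handwheel '[{"tx":0,"ty":0,"tz":1,"roll":0},{"tx":0,"ty":0,"tz":0.5,"roll":0},{"tx":0,"ty":0,"tz":0,"roll":0},{"tx":0,"ty":0,"tz":0,"roll":0}]' >/dev/null; python3 plan.py R blue .038
python3 -m handwheel '[{"tx":0,"ty":0,"tz":0,"roll":0},{"tx":0,"ty":0,"tz":0,"roll":0},{"tx":0,"ty":0,"tz":0,"roll":0},{"tx":0,"ty":0,"tz":0,"roll":0},{"tx":0,"ty":0,"tz":-8,"roll":0},{"tx":0,"ty":0,"tz":-15,"roll":0},{"tx":0,"ty":0,"tz":-20,"roll":0},{"tx":0,"ty":0,"tz":-25,"roll":0},{"tx":0,"ty":0,"tz":-25,"roll":0},{"tx":0,"ty":0,"tz":-15,"roll":0},{"tx":0,"ty":0,"tz":0,"roll":0},{"tx":0,"ty":0,"tz":0,"roll":0}]' 45 40 >/dev/null; python3 plan.py F green .146
python3 - <<'E'
from vis import *
im2,_=optics.get_image('side')
cv2.imwrite('pics/e.png',cv2.resize(im2[200:400,90:290,::-1],None,fx=2,fy=2))
E
```

```text
t 14.82 pos [0.5705 0.2359 0.0392] yaw -0.053 tilt [ 0.  0. -1.] open 0.0212 grip 40.4 F [-2.9  0.   4.6]
roll -0.0 then t xyz [-2.2  0.5  1.2]
t 15.82 pos [0.571  0.236  0.1474] yaw -0.053 tilt [ 0.003  0.001 -1.   ] open 0.0452 grip 0.0 F [ 0.1 -0.2 -0.2]
roll 0.068 then t xyz [-41.3 419.5   0.8]
```

View pics/e.png

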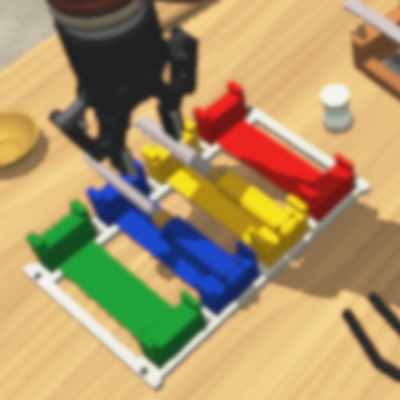

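Blue is seated, with its handle near (205,245) and its tip near (90,160). Yellow is unmoved. Next is green.

```bash
python3 -m handwheel '[{"tx":0,"ty":0,"tz":0,"roll":0.068},{"tx":-4,"ty":20,"tz":0,"roll":0},{"tx":-4,"ty":36,"tz":0,"roll":0},{"tx":-4,"ty":38,"tz":0,"roll":0},{"tx":-4,"ty":38,"tz":0,"roll":0},{"tx":-4,"ty":38,"tz":0,"roll":0},{"tx":-4,"ty":38,"tz":0,"roll":0},{"tx":-4,"ty":38,"tz":0,"roll":0},{"tx":-4,"ty":38,"tz":0,"roll":0},{"tx":-4,"ty":38,"tz":0,"roll":0},{"tx":-4,"ty":38,"tz":0,"roll":0},{"tx":-1,"ty":38,"tz":0,"roll":0}]' >/dev/null
python3 -m handwheel '[{"tx":0,"ty":21,"tz":0,"roll":0},{"tx":0,"ty":0,"tz":20,"roll":0},{"tx":0,"ty":0,"tz":20,"roll":0},{"tx":0,"ty":0,"tz":0,"roll":0},{"tx":0,"ty":0,"tz":0,"roll":0},{"tx":0,"ty":0,"tz":0,"roll":0}]' >/dev/null; python3 plan.py F green .037
```

```text
t 17.37 pos [ 0.4787 -0.1748  0.1057] yaw -0.121 tilt [-0.001  0.001 -1.   ] open 0.045 grip 0.0 F [0.  0.1 0.7]
roll 0.0 then t xyz [ 0.9  0.6 68.7]
```

```bash
python3 -m handwheel '[{"tx":0,"ty":0,"tz":15,"roll":0},{"tx":0,"ty":0,"tz":18,"roll":0},{"tx":0,"ty":0,"tz":18,"roll":0},{"tx":0,"ty":0,"tz":12,"roll":0},{"tx":0,"ty":0,"tz":5,"roll":0},{"tx":0,"ty":0,"tz":0,"roll":0},{"tx":0,"ty":0,"tz":0,"roll":0}]' >/dev/null; python3 plan.py F green .037
python3 -m handwheel '[{"tx":0,"ty":0,"tz":0,"roll":0},{"tx":0,"ty":0,"tz":0,"roll":0},{"tx":0,"ty":0,"tz":0,"roll":0},{"tx":0,"ty":0,"tz":0,"roll":0},{"tx":0,"ty":0,"tz":0,"roll":0},{"tx":0,"ty":0,"tz":0,"roll":0}]' 0 40 >/dev/null; python3 plan.py F green .037
python3 -m handwheel '[{"tx":0,"ty":0,"tz":-5,"roll":0},{"tx":0,"ty":0,"tz":-10,"roll":0},{"tx":0,"ty":0,"tz":-15,"roll":0},{"tx":0,"ty":0,"tz":-20,"roll":0},{"tx":0,"ty":0,"tz":-20,"roll":0},{"tx":0,"ty":0,"tz":-20,"roll":0},{"tx":0,"ty":0,"tz":-10,"roll":0},{"tx":0,"ty":0,"tz":0,"roll":0},{"tx":0,"ty":0,"tz":0,"roll":0}]' >/dev/null; python3 plan.py R green .138
```

```text
t 17.95 pos [ 0.4795 -0.1753  0.0388] yaw -0.121 tilt [ 0.001 -0.    -1.   ] open 0.0451 grip 0.0 F [ 0.3 -0.3 -0.2]
roll 0.0 then t xyz [-0.   0.2  1.8]
t 18.45 pos [ 0.48   -0.1756  0.0396] yaw -0.121 tilt [ 0.002 -0.001 -1.   ] open 0.0215 grip 39.3 F [-0.1  0.8  6.2]
roll -0.0 then t xyz [-0.6 -0.1  2.6]
t 19.2 pos [ 0.4789 -0.1752  0.1381] yaw -0.121 tilt [ 0.001 -0.    -1.   ] open 0.0211 grip 39.3 F [-0.4 -0.3 -2.8]
roll -0.068 then t xyz [  67.1 -482.8    0. ]
```

```bash
python3 -m handwheel '[{"tx":0,"ty":0,"tz":0,"roll":-0.068},{"tx":5,"ty":-20,"tz":0,"roll":0},{"tx":5,"ty":-30,"tz":0,"roll":0},{"tx":5,"ty":-36,"tz":0,"roll":0},{"tx":5,"ty":-36,"tz":0,"roll":0},{"tx":5,"ty":-36,"tz":0,"roll":0},{"tx":5,"ty":-36,"tz":0,"roll":0},{"tx":5,"ty":-36,"tz":0,"roll":0},{"tx":5,"ty":-36,"tz":0,"roll":0},{"tx":5,"ty":-36,"tz":0,"roll":0},{"tx":5,"ty":-36,"tz":0,"roll":0},{"tx":5,"ty":-36,"tz":0,"roll":0}]' >/dev/null
python3 -m handwheel '[{"tx":5,"ty":-36,"tz":0,"roll":0},{"tx":5,"ty":-36,"tz":0,"roll":0},{"tx":2,"ty":-26,"tz":0,"roll":0},{"tx":0,"ty":-11,"tz":0,"roll":0},{"tx":0,"ty":0,"tz":15,"roll":0},{"tx":0,"ty":0,"tz":20,"roll":0},{"tx":0,"ty":0,"tz":0,"roll":0},{"tx":0,"ty":0,"tz":0,"roll":0},{"tx":0,"ty":0,"tz":0,"roll":0}]' >/dev/null; python3 plan.py R green .039
```

```text
t 20.95 pos [0.5713 0.3023 0.1024] yaw -0.055 tilt [-0.001 -0.001 -1.   ] open 0.0213 grip 39.5 F [ 0.2  1.  -0.9]
roll -0.002 then t xyz [ 0.2 -1.2 63.4]
```

```bash
python3 -m handwheel '[{"tx":0,"ty":-1,"tz":14,"roll":0},{"tx":0,"ty":0,"tz":16,"roll":0},{"tx":0,"ty":0,"tz":14,"roll":0},{"tx":0,"ty":0,"tz":9,"roll":0},{"tx":0,"ty":0,"tz":5,"roll":0},{"tx":0,"ty":0,"tz":3,"roll":0},{"tx":0,"ty":0,"tz":0,"roll":0},{"tx":0,"ty":0,"tz":0,"roll":0},{"tx":0,"ty":0,"tz":0,"roll":0}]' >/dev/null; python3 plan.py R green .039
python3 -m handwheel '[{"tx":0,"ty":0,"tz":1,"roll":0},{"tx":0,"ty":0,"tz":1,"roll":0},{"tx":0,"ty":0,"tz":1,"roll":0},{"tx":0,"ty":0,"tz":0,"roll":0},{"tx":0,"ty":0,"tz":0,"roll":0}]' >/dev/null; python3 plan.py R green .039
```

```text
t 21.7 pos [0.5723 0.3049 0.043 ] yaw -0.053 tilt [ 0.002  0.001 -1.   ] open 0.0214 grip 39.5 F [-0.1  0.7 -0.6]
roll -0.0 then t xyz [-0.7  1.6  4. ]
t 22.12 pos [0.5719 0.3048 0.0398] yaw -0.053 tilt [ 0.001  0.    -1.   ] open 0.0211 grip 40.1 F [-0.8  0.3  1.2]
roll -0.0 then t xyz [-0.4  1.4  0.8]
```

Light contact has begun. One small step more, then I'll release.

```bash
python3 -m handwheel '[{"tx":0,"ty":0,"tz":0.5,"roll":0},{"tx":0,"ty":0,"tz":0,"roll":0},{"tx":0,"ty":0,"tz":0,"roll":0}]' >/dev/null; python3 plan.py R green .038
python3 -m handwheel '[{"tx":0,"ty":0,"tz":0,"roll":0},{"tx":0,"ty":0,"tz":0,"roll":0},{"tx":0,"ty":0,"tz":0,"roll":0},{"tx":0,"ty":0,"tz":0,"roll":0},{"tx":0,"ty":0,"tz":-8,"roll":0},{"tx":0,"ty":0,"tz":-15,"roll":0},{"tx":0,"ty":0,"tz":-20,"roll":0},{"tx":0,"ty":0,"tz":-25,"roll":0},{"tx":0,"ty":0,"tz":-25,"roll":0},{"tx":0,"ty":0,"tz":-15,"roll":0},{"tx":0,"ty":0,"tz":0,"roll":0},{"tx":0,"ty":0,"tz":0,"roll":0}]' 45 40 >/dev/null; python3 plan.py F red .146
```

```text
t 22.37 pos [0.5719 0.3048 0.0397] yaw -0.053 tilt [ 0.001  0.    -1.   ] open 0.0211 grip 40.6 F [-2.  -1.3  4.5]
roll -0.0 then t xyz [-0.4  1.4  1.7]
t 23.37 pos [0.5724 0.3049 0.1482] yaw -0.053 tilt [ 0.003  0.001 -1.   ] open 0.0446 grip 0.0 F [-0.4  0.4 -0.7]
roll 0.052 then t xyz [-24.6 414.1   1.6]
```

```bash
python3 -m handwheel '[{"tx":0,"ty":0,"tz":0,"roll":0.052},{"tx":-2,"ty":20,"tz":0,"roll":0},{"tx":-2,"ty":36,"tz":0,"roll":0},{"tx":-2,"ty":38,"tz":0,"roll":0},{"tx":-2,"ty":38,"tz":0,"roll":0},{"tx":-2,"ty":38,"tz":0,"roll":0},{"tx":-2,"ty":38,"tz":0,"roll":0},{"tx":-2,"ty":38,"tz":0,"roll":0},{"tx":-2,"ty":38,"tz":0,"roll":0},{"tx":-2,"ty":38,"tz":0,"roll":0},{"tx":-2,"ty":38,"tz":0,"roll":0},{"tx":-4,"ty":38,"tz":0,"roll":0}]' >/dev/null
python3 -m handwheel '[{"tx":0,"ty":16,"tz":0,"roll":0},{"tx":0,"ty":0,"tz":20,"roll":0},{"tx":0,"ty":0,"tz":20,"roll":0},{"tx":0,"ty":0,"tz":0,"roll":0},{"tx":0,"ty":0,"tz":0,"roll":0},{"tx":0,"ty":0,"tz":0,"roll":0}]' >/dev/null; python3 plan.py F red .037
python3 - <<'E'
from vis import *
im2,_=optics.get_image('side')
cv2.imwrite('pics/f.png',cv2.resize(im2[140:400,90:410,::-1],None,fx=2,fy=2))
E
```

```text
t 24.87 pos [ 0.5039 -0.1043  0.1061] yaw -0.105 tilt [-0.001  0.    -1.   ] open 0.045 grip 0.0 F [-0.1 -0.8  0.2]
roll 0.0 then t xyz [ 0.6  0.  69.1]
```

View pics/f.png

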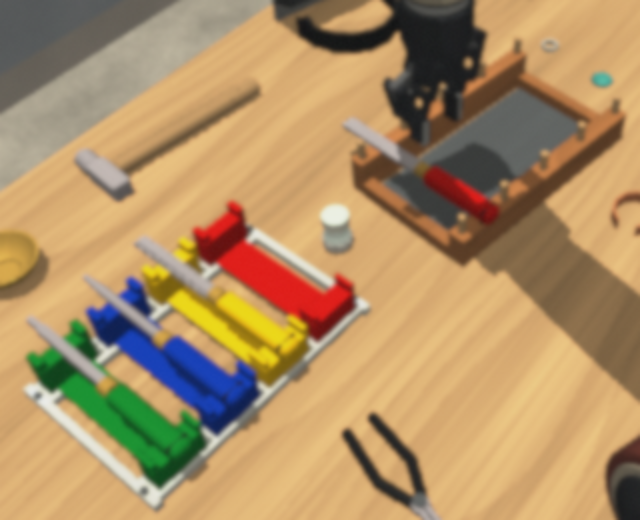

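Green, blue and yellow all lie in their rests (handles near (155,420), (210,370) and (260,325)). The jar stands at (336,228), and the gripper is over the red handle at (455,185). Red is next.

```bash
python3 -m handwheel '[{"tx":0,"ty":0,"tz":15,"roll":0},{"tx":0,"ty":0,"tz":18,"roll":0},{"tx":0,"ty":0,"tz":18,"roll":0},{"tx":0,"ty":0,"tz":12,"roll":0},{"tx":0,"ty":0,"tz":5,"roll":0},{"tx":0,"ty":0,"tz":0,"roll":0},{"tx":0,"ty":0,"tz":0,"roll":0}]' >/dev/null; python3 plan.py F red .037
python3 -m handwheel '[{"tx":0,"ty":0,"tz":0,"roll":0},{"tx":0,"ty":0,"tz":0,"roll":0},{"tx":0,"ty":0,"tz":0,"roll":0},{"tx":0,"ty":0,"tz":0,"roll":0},{"tx":0,"ty":0,"tz":0,"roll":0},{"tx":0,"ty":0,"tz":0,"roll":0}]' 0 40 >/dev/null; python3 plan.py F red .037
python3 -m handwheel '[{"tx":0,"ty":0,"tz":-5,"roll":0},{"tx":0,"ty":0,"tz":-10,"roll":0},{"tx":0,"ty":0,"tz":-15,"roll":0},{"tx":0,"ty":0,"tz":-20,"roll":0},{"tx":0,"ty":0,"tz":-20,"roll":0},{"tx":0,"ty":0,"tz":-20,"roll":0},{"tx":0,"ty":0,"tz":-10,"roll":0},{"tx":0,"ty":0,"tz":0,"roll":0},{"tx":0,"ty":0,"tz":0,"roll":0}]' >/dev/null; python3 plan.py R red .138
```

```text
t 25.5 pos [ 0.5049 -0.1047  0.0393] yaw -0.105 tilt [ 0.001 -0.    -1.   ] open 0.045 grip 0.0 F [ 0.4 -0.3  0.2]
roll 0.0 then t xyz [-0.5 -0.3  2.3]
t 26.0 pos [ 0.5054 -0.105   0.0401] yaw -0.105 tilt [ 0.002 -0.001 -1.   ] open 0.0213 grip 39.4 F [-1.4  1.2  5.3]
roll -0.0 then t xyz [-1.  -0.5  3.1]
t 26.75 pos [ 0.5042 -0.1046  0.1386] yaw -0.105 tilt [ 0.001 -0.    -1.   ] open 0.0212 grip 39.2 F [ 0.3 -1.3 -2.4]
roll -0.052 then t xyz [  45.6 -201.9    0.6]
```

```bash
python3 -m handwheel '[{"tx":0,"ty":0,"tz":0,"roll":-0.052},{"tx":5,"ty":-15,"tz":0,"roll":0},{"tx":8,"ty":-30,"tz":0,"roll":0},{"tx":8,"ty":-35,"tz":0,"roll":0},{"tx":8,"ty":-35,"tz":0,"roll":0},{"tx":8,"ty":-35,"tz":0,"roll":0},{"tx":8,"ty":-30,"tz":0,"roll":0},{"tx":0,"ty":-15,"tz":0,"roll":0},{"tx":0,"ty":-7,"tz":0,"roll":0},{"tx":0,"ty":0,"tz":0,"roll":0},{"tx":0,"ty":0,"tz":0,"roll":0}]' >/dev/null; python3 plan.py R red .039
python3 -m handwheel '[{"tx":0,"ty":0,"tz":15,"roll":0},{"tx":0,"ty":0,"tz":20,"roll":0},{"tx":0,"ty":0,"tz":14,"roll":0},{"tx":0,"ty":0,"tz":16,"roll":0},{"tx":0,"ty":0,"tz":14,"roll":0},{"tx":0,"ty":0,"tz":9,"roll":0},{"tx":0,"ty":0,"tz":5,"roll":0},{"tx":0,"ty":0,"tz":3,"roll":0},{"tx":0,"ty":0,"tz":0,"roll":0},{"tx":0,"ty":0,"tz":0,"roll":0},{"tx":0,"ty":0,"tz":0,"roll":0}]' >/dev/null; python3 plan.py R red .04
```

```text
t 27.67 pos [0.559  0.0942 0.1371] yaw -0.053 tilt [-0.002 -0.001 -1.   ] open 0.021 grip 39.4 F [-0.6 -1.  -1.9]
roll 0.0 then t xyz [ 1.7 -0.5 98.1]
t 28.58 pos [0.5608 0.0947 0.0436] yaw -0.053 tilt [ 0.002  0.    -1.   ] open 0.021 grip 39.4 F [ 0.5  0.  -0.8]
roll -0.0 then t xyz [-0.3  0.1  3.6]
```

```bash
python3 -m handwheel '[{"tx":0,"ty":0,"tz":1,"roll":0},{"tx":0,"ty":0,"tz":1,"roll":0},{"tx":0,"ty":0,"tz":1,"roll":0},{"tx":0,"ty":0,"tz":0,"roll":0},{"tx":0,"ty":0,"tz":0,"roll":0}]' >/dev/null; python3 plan.py R red .04
```

```text
t 29.0 pos [0.5603 0.0948 0.0402] yaw -0.053 tilt [ 0.001  0.    -1.   ] open 0.0211 grip 40.4 F [-1.7  0.5  2.4]
roll -0.0 then t xyz [0.2 0.2 0.2]
```

Contact felt, so I'll release and back off sideways for a clear overhead view.

```bash
python3 -m handwheel '[{"tx":0,"ty":0,"tz":0,"roll":0},{"tx":0,"ty":0,"tz":0,"roll":0},{"tx":0,"ty":0,"tz":0,"roll":0},{"tx":0,"ty":0,"tz":0,"roll":0},{"tx":0,"ty":0,"tz":-8,"roll":0},{"tx":0,"ty":0,"tz":-15,"roll":0},{"tx":0,"ty":0,"tz":-20,"roll":0},{"tx":0,"ty":0,"tz":-25,"roll":0},{"tx":0,"ty":0,"tz":-25,"roll":0},{"tx":0,"ty":0,"tz":-25,"roll":0},{"tx":0,"ty":0,"tz":-20,"roll":0},{"tx":0,"ty":0,"tz":0,"roll":0}]' 45 40 >/dev/null
python3 -m handwheel '[{"tx":0,"ty":20,"tz":0,"roll":0},{"tx":0,"ty":36,"tz":0,"roll":0},{"tx":0,"ty":36,"tz":0,"roll":0},{"tx":0,"ty":36,"tz":0,"roll":0},{"tx":0,"ty":36,"tz":0,"roll":0},{"tx":0,"ty":36,"tz":0,"roll":0},{"tx":0,"ty":36,"tz":0,"roll":0},{"tx":0,"ty":36,"tz":0,"roll":0},{"tx":0,"ty":36,"tz":0,"roll":0},{"tx":0,"ty":20,"tz":0,"roll":0},{"tx":0,"ty":0,"tz":0,"roll":0},{"tx":0,"ty":0,"tz":0,"roll":0}]'
python3 - <<'E'
from vis import *
from plan import R as RR
im2,_=optics.get_image('side');im,d=optics.get_image('top');P,R,C=pts('top',im,d)
cv2.imwrite('pics/g.png',np.hstack([cv2.resize(im2[200:400,90:290,::-1],None,fx=2,fy=2),cv2.resize(im[110:310,130:330,::-1],None,fx=2,fy=2)]))
for c,u in {'green':173,'blue':200,'yellow':228,'red':255}.items():
    x,y,a=RR[c]; e=np.array([np.cos(a),np.sin(a)]); n=np.array([-e[1],e[0]])
    D=P[...,:2]-np.array([x,y]); X=D@e; Y=D@n
    k=(P[...,2]>.045)&(P[...,2]<.08)&(abs(Y)<.018)
    hd=k&(X>-.035)&(X<.015); bl=k&(X>.05)&(X<.09); f=k&(X>-.1)&(X<.2)&(abs(Y)<.02)
    print(c,'handle y,z',Y[hd].mean().round(4),np.median(P[hd][:,2]).round(4),'blade y,z',Y[bl].mean().round(4),np.median(P[bl][:,2]).round(4),'x range',np.percentile(X[f],[.5,99.5]).round(3))
h=cv2.cvtColor(im,cv2.COLOR_RGB2HSV)
w=(h[...,1]<60)&(h[...,2]>130);w[:, :278]=0;w[:,303:]=0;w[:188]=0;w[212:]=0
print('jar',w.sum(),P[w].mean(0))
E
```

```text
t: 31.0
tool_pos: [0.5419, -0.2335, 0.1767]
tool_rot: [-3.139, 0.087, 0.002]
contact_force: [-0.4, 0.1, -0.6]
opening: 0.045
grip_force: 0.0
green handle y,z -0.0004 0.0636 blade y,z 0.0003 0.0597 x range [-0.077  0.155]
blue handle y,z -0.0013 0.064 blade y,z -0.0005 0.0605 x range [-0.076  0.154]
yellow handle y,z -0.0001 0.0627 blade y,z 0.0001 0.0571 x range [-0.076  0.156]
red handle y,z -0.0005 0.0636 blade y,z -0.0006 0.0558 x range [-0.079  0.155]
jar 149 [0.56538944 0.00289201 0.04393164]
```

View pics/g.png

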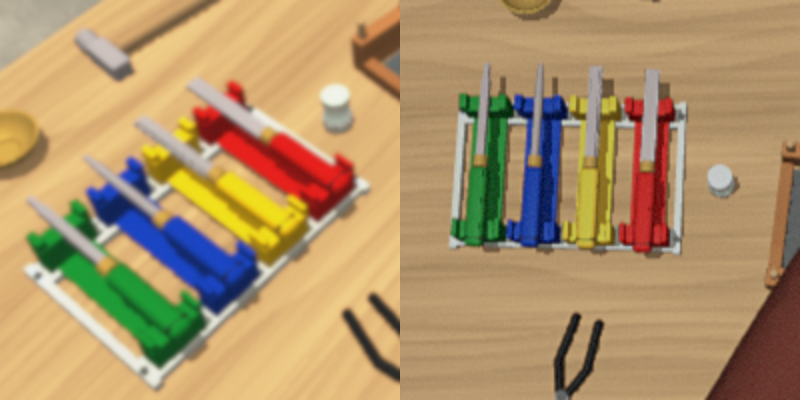

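All four files lie centred on the rests of their own colour, within a few millimetres of home. The jar stands at (720,180) in the picture, unmoved, and the arm is clear.

```bash
python3 -c "
from station import ctrl
print(ctrl.finish_job())"
```

```text
the job is handed in; nothing more can be done
None
```

I handed the job in at about 31 s: all four files lie on the rests of their own colour, within a few millimetres of home in the last camera check, with the flux jar unmoved and the arm clear; no verdict came back.

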